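# Close up the seed propagator

### The job

The seed propagator on the bench has been left open. With the fingertips, gently push its seedling tray in (it has an orange bar across the front) until the tray is fully home, and then push the orange tab on the roof until the vent is fully shut. Only push, do not grip or pick anything up: the two little pots must stay standing in the tray, and everything else on the bench stays where it is.

Things in the scene. Friction and masses are not known exactly. Their poses are not given: they have to be found in the camera images.
- propagator: Seed propagator fixed to the table: black base, clear walls, white roof, 180 mm deep (its x) x 300 wide (its y), roof top 100 mm above the table. Origin: centre of its underside; its x points from its open front to its back (roughly away from the robot, turned up to 0.3 rad either way), y to its left, z up. The black seedling tray slides out of its front, and a grey vent shutter slides on its roof.
- tray (a joint): How far the seedling tray is pulled out of the front (towards the propagator's -x), m: 0 = fully home, at a hard stop; 0.09 = farthest out. Slides stiffly (about 3 N) and stays where it is left.
- bar_face (a point): Centre of the front face of the tray's orange bar handle, which faces the propagator's -x. The bar is 130 mm long (along the propagator's y), 16 thick (x), 30 high, from 30 to 60 mm above the table; its front face stands 45 mm in front of the propagator's front when the tray is home. Moves with the tray.
- vent (a joint): How far the roof vent is open, m: 0 = fully shut, at a hard stop; 0.075 = wide open. The shutter moves towards the propagator's +y as it opens, so it is pushed towards -y to shut. Slides with about 1.5 to 2 N and stays where it is left.
- tab_mid (a point): Centre of the upright orange tab on the grey vent shutter: 50 mm long (the propagator's x), 10 thick (y), 28 high, from 106 to 134 mm above the table. The shutter plate under it, 108 x 100 mm, has its top 106 mm above the table and reaches 50 mm to each side (y) of the tab; two low guide rails (top at 108 mm) lie 58 mm to each side of it in x. Moves with the shutter.
- pot_left_mid (a point): Centre (half-way up) of the left small loose terracotta pot that stands in the front of the tray: 38 mm across, 36 high, seedling to about 35 mm above its rim, 60 g. Its underside is 12 mm above the table. z is its upright axis. It rides with the tray.
- pot_right_mid (a point): Centre (half-way up) of the right small loose terracotta pot that stands in the front of the tray: 38 mm across, 36 high, seedling to about 35 mm above its rim, 60 g. Its underside is 12 mm above the table. z is its upright axis. It rides with the tray.
- grass_pot: Bystander: terracotta pot of grass, 84 mm across, 70 high (grass to about 140). Origin: centre of its underside. Loose; not part of the job.
- feed_bottle: Bystander: plant-feed bottle with a green cap, 60 mm across, 150 high. Origin: centre of its underside. Loose; not part of the job.
- algae_jar: Bystander: glass jar of green algae with a white lid, 72 mm across, 114 high. Origin: centre of its underside. Loose; not part of the job.
- trowel: Bystander: hand trowel lying flat, 230 mm long, 22 high. Origin: centre of its underside. Loose; not part of the job.
- seed_tin: Bystander: green seed tin, 90 x 60 x 50 mm. Origin: centre of its underside. Loose; not part of the job.
Things that resemble listed ones, but are neither listed nor needed, are in the scene too. What is shaped like the part that bears pot_left_mid but yellow is not meant.

How it is judged:
By the outcome, as a careful person would: the job done as asked, in the order asked, and still so for the second after the job is handed in, with the robot touching nothing.
It also fails if it takes over 42 s, if anything falls off the work surface, if the arm or the gripper's body presses on something with over 40 N, if the wrist force passes 120 N, or if a joint passes its speed limit or range.

### The arm

A 6-joint arm with a two-finger parallel gripper is mounted at the origin on the work surface. World frame = base frame: x ahead of the robot, y to its left, z up, the work surface at z = 0. Lengths are in m, angles in rad, forces in N, time in s.
With the tool pointing down it reaches from about 0.225 to 0.725 m from the base axis. Payload 3.1 kg.
Tool frame: the origin (TCP) lies midway between the tips of the shut fingers; the grasp point (between the pads) lies 19 mm behind it; z points along the fingers, y is the line along which they close (so a half turn about z gives the same grasp; the last joint's range is limited). The gripper opens to 85 mm and grips with 20 to 120 N. Pads are 22 mm wide; open, the fingers measure 114 mm over their backs; the gripper's body (76 mm by 85 mm) begins 54 mm behind the grasp point. The pads swing forward as they close: fully open they stand 13 mm farther back than shut.
Start: joints at [-1.418, 0.048, 0.099, 1.622, 0, 1.443], TCP at [0.145, -0.504, 0.231] pointing down, gripper open.
Joint ranges: [-2.91, 2.91], [-0.99, 1.94], [-1.21, 1.42], [-2.12, 2.29], [-1.49, 1.47], [-3.14, 3.14]. Speed limits (rad/s): [2.79, 2.79, 3.14, 3.14, 3.14, 3.14].

### API

Orientations are given as [roll, pitch, yaw] about the fixed x, y, z axes, in that order (R = Rz(yaw) Ry(pitch) Rx(roll)).
In Python, from plant import arm gives the robot as it stands.
- The arm moves only by the tool move_arm, never from a script. Its arguments are lists of equal length, an entry for each row: "claw": the finger opening in mm, from 0 to 85.4; "slide": the shift along the tool's x, y, z in mm, a list of three; "turn": the turn about the tool's z in rad. A call has 1 to 12 rows; each row shifts and turns the commanded pose from where the row before left it, along the tool's axes as they then stand; what a row does not reach is not made up. A row lasts 1/12 s, in which the tool goes at most 41.7 mm and 7.16 degrees, less where a joint would pass 70% of its speed; a pose out of reach is approached as far as the arm can. A call is refused whole if a number of a shift passes 41.7 or a number of a turn 0.125, either way. A call with a gripper value outside its range is refused whole. The fingers move at their own pace and stop on an object; "newtons" is the grip in N (left out, the last holds). Time passes only in rows, so rows that do not move let the fingers close. It gives the time, the measured TCP pose, the force, the opening and the grip force at its end, in the units of the state.
- arm.get_obs(): the state, without advancing time (a new reading comes with each control period).
- arm.read_camera(name): name is "side" or "top"; returns the picture (420x560x3 uint8, red, green, blue); there is no depth.
- arm.calibration(name): a dict with "intrinsics" (3x3 intrinsics, pixels), "pose" (4x4, takes a point from camera to world coordinates). Camera axes: x right, y down, z forward; pixel columns grow to the right and rows downward; lengths in m; the calibration is good to about 2 mm. A picture is of the moment at which its call begins. calibration takes no time and is no camera call.
- arm.close_job(): hands the job in; it is judged then, once.
The state is a dict: "clock": time; "qpos": joint angles; "dq": joint speeds; "effort": joint torques, N m; "eef_pos": TCP position; "orientation": TCP orientation; "force": force on the tool from outside, world axes, zero at the start; "wrist_torque": the same for the moment, N m; "gripper_width": finger opening in m; "finger_force": force on a finger pad.
Only numpy, scipy, OpenCV 4.12 (cv2) and the standard library are available. Lean on these libraries where they do the work, as an engineer would, in place of code of your own. Each camera call takes 0.05 s, during which the arm holds its last target. There are 200 camera calls.

## Working session

There is one attempt and no reset: what is moved stays moved. The work goes in short steps, Python scripts to look and compute and a tool call to move; the robot and the scene stay as the last step left them, time stands still between calls to the robot, and variables do not carry over. Pictures are saved under pics/ and viewed, at most 10 in all, crops included, and the job is handed in when it is done.

Besides the shell and the picture viewer there is one more tool, called after ">>>" as name([rows], argument=value, ...), one row to a line, values as JSON. move_arm: Moves the arm, as the interface text tells. Its arguments: {"type":"object","properties":{"claw":{"type":"array"},"slide":{"type":"array"},"turn":{"type":"array"},"newtons":{"type":"number"}},"required":["claw","slide","turn"]}

```bash
mkdir -p pics; python3 - <<'E'
from plant import arm
import cv2
for n in("top","side"):
    im=arm.read_camera(n); cv2.imwrite(f"pics/{n}0.png",im[:,:,::-1]); c=arm.calibration(n); print(n,c["intrinsics"],c["pose"])
o=arm.get_obs();print(o["clock"],o["eef_pos"],o["orientation"])
E
```

```text
top [[514.13342284   0.         290.04256665]
 [  0.         514.13342284 205.64259334]
 [  0.           0.           1.        ]] [[-0.01941194 -0.99733278  0.07035977  0.44183837]
 [-0.99978612  0.0188612  -0.00848341  0.03471445]
 [ 0.00713372 -0.0705094  -0.99748561  1.422222  ]
 [ 0.          0.          0.          1.        ]]
side [[396.74236197   0.         277.56602445]
 [  0.         396.74236197 212.55798639]
 [  0.           0.           1.        ]] [[-0.74654108 -0.41766241  0.51791362 -0.00459674]
 [-0.66530883  0.4760666  -0.57508673  0.61415641]
 [-0.00636927 -0.77389838 -0.63327777  0.74711017]
 [ 0.          0.          0.          1.        ]]
0.1 [ 0.14540994 -0.50387816  0.23021438] [-3.13944233e+00 -2.71883354e-04  2.80851462e-01]
```

View pics/top0.png

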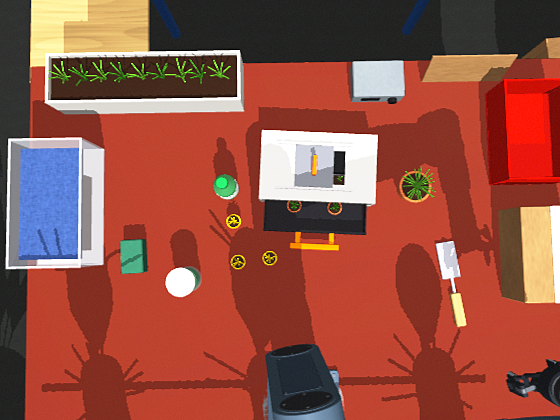

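View pics/side0.png

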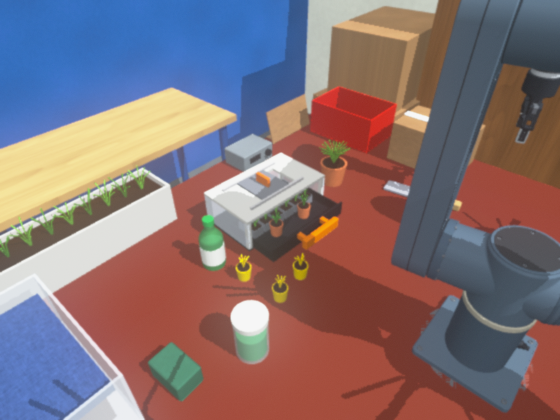

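The top view shows the orange bar at about (314,246), the tab at (314,162), the white roof (262–378, 130–205) and the potted tray between them. The yellow decoy pots are at (233,221), (237,262) and (269,258), clear of the bar.

```bash
cat > h.py <<'E'
from plant import arm
import cv2, numpy as np
def ray(n,px,z):
    c=arm.calibration(n);K,T=c["intrinsics"],c["pose"]
    d=T[:3,:3]@np.linalg.inv(K)@np.array([px[0],px[1],1.]);o=T[:3,3]
    return o+d*(z-o[2])/d[2]
def orange(im):
    h=cv2.cvtColor(im,cv2.COLOR_RGB2HSV)
    return cv2.inRange(h,(10,170,150),(21,255,255))
def blobs(m,amin):
    c,_=cv2.findContours(m,cv2.RETR_EXTERNAL,cv2.CHAIN_APPROX_NONE)
    return [k for k in c if cv2.contourArea(k)>amin]
E
python3 - <<'E'
from h import *
im=arm.read_camera("top")
for k in blobs(orange(im),25):
    r=cv2.minAreaRect(k);x,y=r[0]
    if not(230<x<400 and 120<y<270):continue
    z=.06 if y>210 else .134
    print(cv2.boundingRect(k),r,[ray("top",p,z)[:2].round(3).tolist() for p in cv2.boxPoints(r)])
h=cv2.cvtColor(im,cv2.COLOR_RGB2HSV); m=cv2.inRange(h,(0,0,190),(180,40,255)); m[:, :255]=0;m[:,385:]=0;m[:120]=0;m[215:]=0
k=max(blobs(m,500),key=cv2.contourArea); r=cv2.minAreaRect(k)
print(r,[ray("top",p,.1)[:2].round(3).tolist() for p in cv2.boxPoints(r)], ray("top",r[0],.1))
a=im[115:265,240:400,::-1]; cv2.imwrite("pics/crop.png",cv2.resize(a,None,fx=4.5,fy=4,interpolation=cv2.INTER_CUBIC)[:600,:800])
E
```

```text
(317, 233, 17, 12) ((325.0, 238.5), (11.0, 16.0), 90.0) [[0.464, -0.047], [0.463, -0.089], [0.434, -0.088], [0.435, -0.046]]
(290, 232, 18, 17) ((298.5, 240.0), (16.0, 17.0), 90.0) [[0.468, 0.025], [0.467, -0.02], [0.425, -0.019], [0.426, 0.025]]
((317.9625244140625, 167.3427734375), (116.50720977783203, 70.88557434082031), 2.544804573059082) [[0.551, 0.105], [0.736, 0.094], [0.717, -0.209], [0.532, -0.195]] [ 0.63327157 -0.05084573  0.1       ]
```

View pics/crop.png

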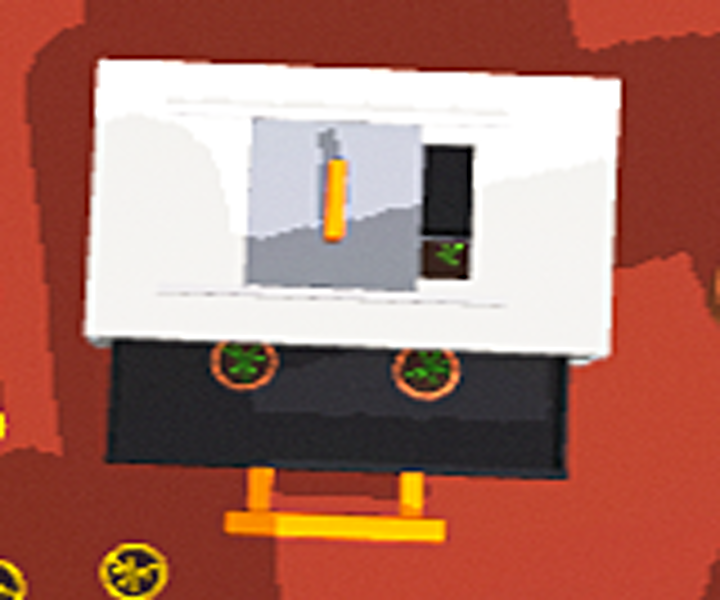

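The crop shows the bar's front top edge from px (290,248) to (339,250.5), and the tab from about (314.5,154.5) to (314,175). The roof's aspect fits 180 × 300 mm.

```bash
python3 - <<'E'
from h import *
C=np.array([.6333,-.0508]);u=lambda y:np.array([[np.cos(y),np.sin(y)],[-np.sin(y),np.cos(y)]])
yaw=-.06
def show(t,c,z):
    px=(240+c[0]/4.5-.4,115+c[1]/4-.4);p=ray("top",px,z)[:2];print(t,p.round(4),"local",(u(yaw)@(p-C)).round(4))
for t,c,z in[("barfL",(225,534),.06),("barfR",(446,543),.06),("barbL",(225,512),.06),("barbR",(446,521),.06),("tabTL",(327,157),.134),("tabTR",(349,157),.134),("tabBL",(325,236),.134),("tabBR",(344,236),.134),("tabfoot",(325,243),.106),("plateL",(246,200),.106),("plateR",(421,200),.106),("potL",(245,363),.048),("potR",(427,372),.048)]:show(t,c,z)
# cross-check bar ends in side view
im=arm.read_camera("side");m=orange(im)
for k in blobs(m,20):
    b=cv2.boundingRect(k)
    if 240<b[0]<350 and 160<b[1]<260: print(b, ray("side",(b[0]+b[2]/2,b[1]+b[3]/2),.045 if b[1]>200 else .12).round(3))
o=arm.get_obs();print(o["clock"],o["eef_pos"],o["orientation"])
E
```

```text
barfL [0.4256 0.0265] local [-0.212   0.0647]
barfR [ 0.4171 -0.1031] local [-0.2127 -0.0652]
barbL [0.4401 0.0262] local [-0.1975  0.0653]
barbR [ 0.4316 -0.1035] local [-0.1982 -0.0647]
tabTL [ 0.663 -0.035] local [0.0287 0.0175]
tabTR [ 0.6628 -0.0474] local [0.0292 0.0052]
tabBL [ 0.6127 -0.0328] local [-0.0216  0.0168]
tabBR [ 0.6125 -0.0434] local [-0.0212  0.0061]
tabfoot [ 0.6119 -0.0341] local [-0.0224  0.0153]
plateL [0.6407 0.0106] local [0.0037 0.0617]
plateR [ 0.6388 -0.0899] local [ 0.0079 -0.0387]
potL [0.5394 0.0123] local [-0.0976  0.0573]
potR [ 0.5313 -0.096 ] local [-0.0991 -0.0512]
(298, 216, 41, 34) [ 0.432 -0.031  0.045]
0.2 [ 0.14540837 -0.50406206  0.23055276] [-3.14012590e+00 -1.99213072e-04  2.80750573e-01]
```

Tray open about 77 mm (bar face centre ≈ (0.421, −0.038)), yaw ≈ −0.065; the measured sizes agree with those given. I'll align the tool, shut the fingers and travel high.

>>> move_arm([
  [0, 0, 0],
  [0, 0, 0],
  [0, 0, 0],
  [0, 0, 0],
  [13.7, -32.2, 0],
  [13.7, -32.2, 0],
  [13.7, -32.2, 0],
  [13.7, -32.2, 0],
  [13.7, -32.2, 0],
  [13.7, -32.2, 0],
  [13.7, -32.2, 0],
  [13.7, -32.2, 0],
], claw=[0, 0, 0, 0, 0, 0, 0, 0, 0, 0, 0, 0], turn=[0.115, 0.115, 0.115, 0, 0, 0, 0, 0, 0, 0, 0, 0])

```text
clock: 1.2
eef_pos: [0.2717, -0.2528, 0.2313]
orientation: [3.141, -0.0, -0.062]
force: [0.6, -1.0, -0.1]
gripper_width: -0.0001
finger_force: 0.0
```

>>> move_arm([
  [13.7, -32.2, 0],
  [13.7, -32.2, 0],
  [13.7, -32.2, 0],
  [13.7, -32.2, 0],
  [13.7, -32.2, 0],
  [13.7, -32.2, 0],
  [13.7, -32.2, 0],
  [0, 0, 0],
], claw=[0, 0, 0, 0, 0, 0, 0, 0], turn=[0, 0, 0, 0, 0, 0, 0, 0])

```text
clock: 1.87
eef_pos: [0.383, -0.0305, 0.2312]
orientation: [-3.138, -0.001, -0.052]
force: [-0.2, -0.6, 0.2]
gripper_width: -0.0001
finger_force: 0.0
```

>>> move_arm([
  [0, 5, 31],
  [0, 0, 31],
  [0, 0, 31],
  [0, 0, 31],
  [0, 0, 31],
  [0, 0, 20],
  [0, 0, 11],
  [0, 0, 0],
], claw=[0, 0, 0, 0, 0, 0, 0, 0], turn=[0, 0, 0, 0, 0, 0, 0, 0])

```text
clock: 2.53
eef_pos: [0.3786, -0.0401, 0.0425]
orientation: [-3.14, 0.006, -0.063]
force: [0.3, 0.4, -0.2]
gripper_width: 0.0002
finger_force: 0.0
```

```bash
python3 - <<'E'
from h import *
cv2.imwrite("pics/side1.png",arm.read_camera("side")[:,:,::-1]);o=arm.get_obs();print(o["eef_pos"],o["orientation"],o["force"])
E
```

```text
[ 0.38012043 -0.04053609  0.04446439] [-3.14108592e+00  2.52864304e-03 -6.31700590e-02] [ 0.64379157 -0.12569764  0.66900811]
```

View pics/side1.png

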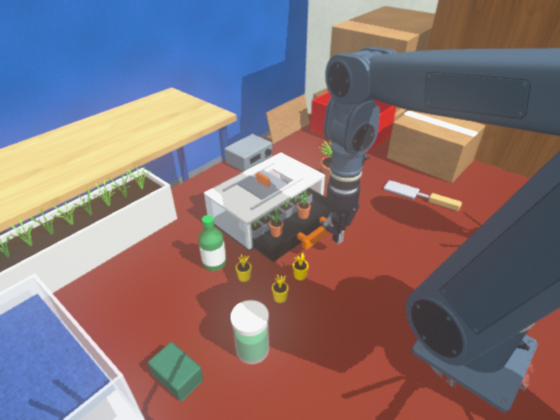

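The fingertips (338,240) stand just in front of the bar's middle, clear of everything. Now the gentle push.

>>> move_arm([
  [3, -1, 0],
  [4, -1, 0],
  [4, -1, 0],
  [3, 0, 0],
  [2, 0, 0],
  [2, 0, 0],
  [2, 0, 0],
  [2, 0, 0],
  [2, 0, 0],
  [2, 0, 0],
  [2, 0, 0],
  [2, 0, 0],
], claw=[0, 0, 0, 0, 0, 0, 0, 0, 0, 0, 0, 0], turn=[0, 0, 0, 0, 0, 0, 0, 0, 0, 0, 0, 0])

```text
clock: 3.58
eef_pos: [0.4107, -0.0395, 0.0452]
orientation: [3.142, 0.002, -0.064]
force: [-2.9, 0.4, 1.6]
gripper_width: -0.0
finger_force: 1.4
```

>>> move_arm([
  [2, 0, 0],
  [2, 0, 0],
  [2, 0, 0],
  [2, 0, 0],
  [2, 0, 0],
  [2, 0, 0],
  [2, 0, 0],
  [2, 0, 0],
  [2, 0, 0],
  [2, 0, 0],
  [2, 0, 0],
  [2, 0, 0],
], claw=[0, 0, 0, 0, 0, 0, 0, 0, 0, 0, 0, 0], turn=[0, 0, 0, 0, 0, 0, 0, 0, 0, 0, 0, 0])

```text
clock: 4.58
eef_pos: [0.4354, -0.041, 0.0452]
orientation: [-3.141, 0.0, -0.064]
force: [-2.8, 0.5, 0.6]
gripper_width: -0.0
finger_force: 1.3
```

>>> move_arm([
  [2.5, 0, 0],
  [2.5, 0, 0],
  [2.5, 0, 0],
  [2.5, 0, 0],
  [2.5, 0, 0],
  [2.5, 0, 0],
  [2.5, 0, 0],
  [2.5, 0, 0],
  [2.5, 0, 0],
  [2.5, 0, 0],
  [2.5, 0, 0],
  [2.5, 0, 0],
], claw=[0, 0, 0, 0, 0, 0, 0, 0, 0, 0, 0, 0], turn=[0, 0, 0, 0, 0, 0, 0, 0, 0, 0, 0, 0])

```text
clock: 5.58
eef_pos: [0.4654, -0.0429, 0.0452]
orientation: [-3.141, 0.0, -0.064]
force: [-2.0, 1.0, -1.2]
gripper_width: -0.0003
finger_force: 1.3
```

>>> move_arm([
  [2, 0, 0],
  [2, 0, 0],
  [2, 0, 0],
  [2, 0, 0],
  [2, 0, 0],
  [1.5, 0, 0],
  [1.5, 0, 0],
  [1, 0, 0],
], claw=[0, 0, 0, 0, 0, 0, 0, 0], turn=[0, 0, 0, 0, 0, 0, 0, 0])

```text
clock: 6.25
eef_pos: [0.4794, -0.0438, 0.0452]
orientation: [-3.141, 0.0, -0.064]
force: [-2.8, 0.9, -1.4]
gripper_width: -0.0002
finger_force: 1.3
```

>>> move_arm([
  [1, 0, 0],
  [1, 0, 0],
  [1, 0, 0],
  [1, 0, 0],
  [1, 0, 0],
], claw=[0, 0, 0, 0, 0], turn=[0, 0, 0, 0, 0])

```text
clock: 6.67
eef_pos: [0.4843, -0.0442, 0.0453]
orientation: [-3.142, 0.0, -0.064]
force: [-3.0, 2.2, -1.4]
gripper_width: -0.0005
finger_force: 1.3
```

>>> move_arm([
  [1, 0, 0],
  [1, 0, 0],
  [1, 0, 0],
], claw=[0, 0, 0], turn=[0, 0, 0])

```text
clock: 6.92
eef_pos: [0.4873, -0.0444, 0.0453]
orientation: [-3.142, -0.0, -0.064]
force: [-2.7, 1.9, -1.6]
gripper_width: 0.0001
finger_force: 1.3
```

>>> move_arm([
  [1, 0, 0],
  [1, 0, 0],
], claw=[0, 0], turn=[0, 0])

```text
clock: 7.08
eef_pos: [0.4893, -0.0445, 0.0453]
orientation: [-3.142, 0.0, -0.064]
force: [-2.9, 1.6, -2.1]
gripper_width: -0.0
finger_force: 1.3
```

>>> move_arm([
  [1, 0, 0],
  [1, 0, 0],
], claw=[0, 0], turn=[0, 0])

```text
clock: 7.25
eef_pos: [0.4896, -0.0446, 0.0453]
orientation: [3.141, 0.004, -0.064]
force: [-9.4, 1.3, 3.6]
gripper_width: 0.0002
finger_force: 4.3
```

>>> move_arm([
  [1, 0, 0],
  [0.5, 0, 0],
], claw=[0, 0], turn=[0, 0])

```text
clock: 7.42
eef_pos: [0.4896, -0.0446, 0.0453]
orientation: [3.141, 0.007, -0.064]
force: [-12.2, 2.9, 6.6]
gripper_width: -0.0002
finger_force: 5.6
```

Hard stop reached (force rise with no motion). Retreat, then rise.

>>> move_arm([
  [-5, 0, 0],
  [-10, 0, 0],
  [-15, 0, 0],
  [-10, 0, 0],
  [0, 0, 30],
  [0, 0, -35],
  [0, 0, -35],
  [0, 0, -35],
  [0, 0, -35],
  [0, 0, -35],
], claw=[0, 0, 0, 0, 0, 0, 0, 0, 0, 0], turn=[0, 0, 0, 0, 0, 0, 0, 0, 0, 0])

```text
clock: 8.25
eef_pos: [0.4541, -0.0431, 0.193]
orientation: [3.14, -0.005, -0.065]
force: [1.7, -0.3, 1.0]
gripper_width: -0.0001
finger_force: 0.0
```

One row there went down 30 mm by my mistake (to about z = 15 mm, in free space, no contact). Next I check the tray and pots and remeasure the tab.

```bash
python3 - <<'E'
from h import *
t=arm.read_camera("top")[115:265,220:400,::-1]; s=arm.read_camera("side")[140:290,190:370,::-1]
cv2.imwrite("pics/both2.png",np.hstack([cv2.resize(i,(400,333),interpolation=cv2.INTER_CUBIC) for i in(t,s)]))
print(arm.get_obs()["eef_pos"])
E
```

```text
[ 0.45844341 -0.04408627  0.19895125]
```

View pics/both2.png

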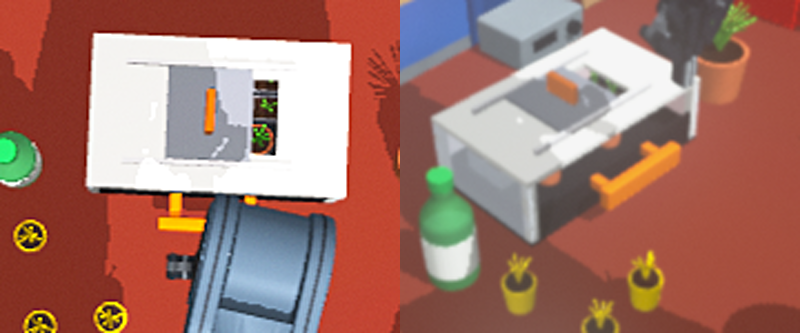

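The tray is home (bar close to the front), both pots stand upright behind the clear front, and the tab has not moved. Now to the +y side of the tab.

>>> move_arm([
  [29.8, -11, 0],
  [29.8, -11, 0],
  [29.8, -11, 0],
  [29.8, -11, 0],
  [29.8, -11, 0],
  [29.8, -11, 0],
  [0, 0, 0],
  [0, 0, 25],
  [0, 0, 25],
  [0, 0, 15],
  [0, 0, 0],
], claw=[0, 0, 0, 0, 0, 0, 0, 0, 0, 0, 0], turn=[0, 0, 0, 0, 0, 0, 0, 0, 0, 0, 0])

```text
clock: 9.27
eef_pos: [0.6333, 0.0118, 0.1205]
orientation: [3.141, 0.006, -0.065]
force: [-0.2, -0.4, -1.0]
gripper_width: -0.0002
finger_force: 0.0
```

>>> move_arm([
  [5, 0, 2],
  [0, 0, 0],
  [0, 0, 0],
], claw=[0, 0, 0], turn=[0, 0, 0])

```text
clock: 9.52
eef_pos: [0.642, 0.0115, 0.1255]
orientation: [3.141, -0.004, -0.064]
force: [-0.4, -0.4, 0.2]
gripper_width: 0.0001
finger_force: 0.0
```

```bash
python3 - <<'E'
from h import *
s=arm.read_camera("side")[140:290,190:370,::-1]
cv2.imwrite("pics/s3.png",cv2.resize(s,(600,500),interpolation=cv2.INTER_CUBIC))
print(arm.get_obs()["eef_pos"])
E
```

```text
[0.64185162 0.01156861 0.12554708]
```

View pics/s3.png

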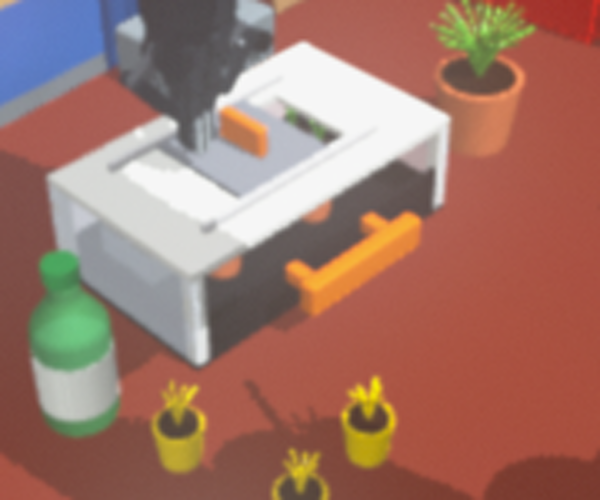

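The fingertips stand above the shutter left of the tab, aligned with it. I lower 9 mm more and push towards −y.

>>> move_arm([
  [0, 0, 5],
  [0, 0, 4],
  [0, 4, 0],
  [0, 5, 0],
  [0, 5, 0],
  [0, 4, 0],
  [0, 3, 0],
  [0, 2, 0],
  [0, 2, 0],
  [0, 2, 0],
  [0, 2, 0],
  [0, 2, 0],
], claw=[0, 0, 0, 0, 0, 0, 0, 0, 0, 0, 0, 0], turn=[0, 0, 0, 0, 0, 0, 0, 0, 0, 0, 0, 0])

```text
clock: 10.57
eef_pos: [0.6384, -0.019, 0.1143]
orientation: [-3.141, -0.0, -0.064]
force: [0.3, 0.5, 0.1]
gripper_width: -0.0001
finger_force: 0.7
```

>>> move_arm([
  [0, 2, 0],
  [0, 2, 0],
  [0, 2, 0],
  [0, 2, 0],
  [0, 2, 0],
  [0, 2, 0],
], claw=[0, 0, 0, 0, 0, 0], turn=[0, 0, 0, 0, 0, 0])

```text
clock: 11.07
eef_pos: [0.6377, -0.0311, 0.1143]
orientation: [-3.141, -0.0, -0.064]
force: [0.7, 1.5, -0.2]
gripper_width: 0.0002
finger_force: 0.8
```

>>> move_arm([
  [0, 2, 0],
  [0, 2, 0],
  [0, 2, 0],
  [0, 2, 0],
  [0, 2, 0],
  [0, 2, 0],
], claw=[0, 0, 0, 0, 0, 0], turn=[0, 0, 0, 0, 0, 0])

```text
clock: 11.57
eef_pos: [0.6369, -0.0432, 0.1144]
orientation: [-3.142, -0.0, -0.064]
force: [0.4, 1.6, 0.5]
gripper_width: -0.0
finger_force: 0.8
```

>>> move_arm([
  [0, 2, 0],
  [0, 2, 0],
  [0, 2, 0],
  [0, 2, 0],
], claw=[0, 0, 0, 0], turn=[0, 0, 0, 0])

```text
clock: 11.9
eef_pos: [0.6364, -0.0512, 0.1143]
orientation: [-3.142, -0.0, -0.064]
force: [0.7, 1.8, -0.2]
gripper_width: 0.0002
finger_force: 0.8
```

>>> move_arm([
  [0, 1.5, 0],
  [0, 1.5, 0],
  [0, 1.5, 0],
  [0, 1.5, 0],
], claw=[0, 0, 0, 0], turn=[0, 0, 0, 0])

```text
clock: 12.23
eef_pos: [0.636, -0.0571, 0.1143]
orientation: [-3.142, -0.0, -0.064]
force: [1.4, 1.8, -1.0]
gripper_width: -0.0002
finger_force: 0.8
```

>>> move_arm([
  [0, 1.5, 0],
  [0, 1.5, 0],
  [0, 1.5, 0],
  [0, 1.5, 0],
], claw=[0, 0, 0, 0], turn=[0, 0, 0, 0])

```text
clock: 12.57
eef_pos: [0.6359, -0.0603, 0.1144]
orientation: [-3.136, -0.0, -0.063]
force: [1.9, 9.8, 1.3]
gripper_width: -0.0003
finger_force: 4.9
```

Stop reached. Back off and lift away.

>>> move_arm([
  [0, 1, 0],
  [0, -8, 0],
  [0, -12, 0],
  [0, -8, 0],
  [0, 0, -30],
  [0, 0, -30],
  [0, 0, -30],
  [-30, 0, 0],
  [-35, 0, 0],
  [-35, 0, 0],
  [-35, 0, 0],
  [0, 0, 0],
], claw=[0, 0, 0, 0, 0, 0, 0, 0, 0, 0, 0, 0], turn=[0, 0, 0, 0, 0, 0, 0, 0, 0, 0, 0, 0])

```text
clock: 13.57
eef_pos: [0.4948, -0.026, 0.2024]
orientation: [3.141, 0.01, -0.064]
force: [0.2, -0.0, -0.6]
gripper_width: -0.0
finger_force: 0.0
```

>>> move_arm([
  [-30, 0, 0],
  [-30, 0, 0],
  [-30, 0, 0],
  [-30, 0, 0],
  [0, 0, 0],
  [0, 0, 0],
  [0, 0, 0],
], claw=[0, 0, 0, 0, 0, 0, 0], turn=[0, 0, 0, 0, 0, 0, 0])

```text
clock: 14.15
eef_pos: [0.3836, -0.0198, 0.2047]
orientation: [3.141, -0.002, -0.064]
force: [0.2, -0.6, 0.1]
gripper_width: -0.0
finger_force: 0.0
```

```bash
python3 - <<'E'
from h import *
t=arm.read_camera("top")[115:265,220:400,::-1]; s=arm.read_camera("side")[140:290,190:370,::-1]
cv2.imwrite("pics/both4.png",np.hstack([cv2.resize(i,(400,333),interpolation=cv2.INTER_CUBIC) for i in(t,s)]))
print(arm.get_obs()["eef_pos"])
E
```

```text
[ 0.38391606 -0.01984017  0.20454232]
```

View pics/both4.png

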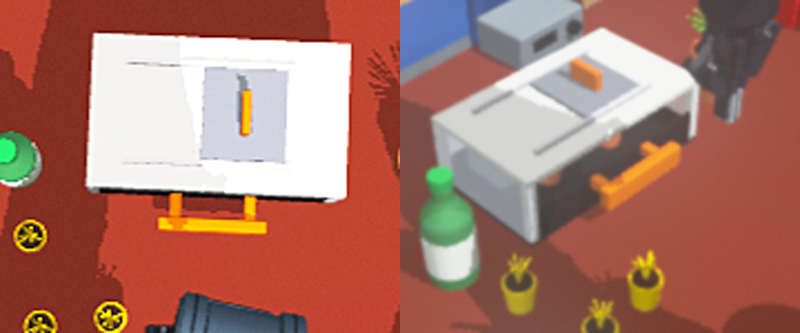

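The vent covers its opening completely, the tray is home with its pots inside, and the neighbours have not moved. I'm handing it in.

```bash
python3 -c "
from plant import arm
print(arm.close_job())"
```

```text
the job is handed in; nothing more can be done
None
```

I pushed the tray fully home and then the vent fully shut, each to its hard stop; the last pictures show the pots upright and the neighbouring items in view unmoved, and the job is handed in at about 14 s of the 42 s.

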